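Test the bench's safety trip on the second circuit

ROBOT

A 6-joint arm with a two-finger parallel gripper is mounted at the origin on the work surface. World frame = base frame: x ahead of the robot, y to its left, z up, the work surface at z = 0. Lengths are in m, angles in degrees, forces in N, time in s.
With the tool pointing down it reaches from about 0.25 to 0.725 m from the base axis. Payload 9.7 kg.
Tool frame: the origin (TCP) lies between the finger pads; the fingertips stand 19 mm ahead of it and the grasp point (between the pads) is the TCP; x points along the fingers, y is the direction in which the jaws open and shut, and the axes are right-handed (so a half turn about x gives the same grasp; the last joint's range is limited). The gripper opens to 85 mm and grips with 20 to 120 N. Pads are 22 mm wide; open, the fingers measure 114 mm over their backs; the gripper's body (76 mm by 85 mm) begins 54 mm behind the grasp point. The pads swing forward as they close: fully open they stand 13 mm farther back than shut.
Start: joints at [69.271, 4.979, 10.078, 95.1, 0, 90], TCP at [0.195, 0.514, 0.25] pointing down, gripper open.
Joint ranges: [-179.16, 179.16], [-48.56, 103.87], [-65.8, 70.77], [-126.05, 130.52], [-82.76, 87.17], [-180, 180]. Speed limits (degrees/s): [127.2, 127.2, 147.25, 180, 180, 180].

INTERFACE

Orientations are given as [roll, pitch, yaw] about the fixed x, y, z axes, in that order (R = Rz(yaw) Ry(pitch) Rx(roll)).
In Python, from workcell import bot gives the robot as it stands. The module is installed in compiled form; this text tells all that it offers.
- The arm moves only by the shell command python3 -m handwheel 'ROWS' [FORCE]. ROWS is JSON, a list of rows, each a list of 7 numbers: the turn, a rotation vector about the tool's x, y, z in degrees, then the shift along the tool's x, y, z in m, then the closure, from -1 (fully open) to 1 (shut), so that 0 is half open. In form: [[ax, ay, az, dx, dy, dz, fingers], ...]. A call has 1 to 20 rows; each row is the pose to reach, as a shift and turn from the pose commanded when the call began, along the tool's axes at that moment; what a row does not reach only later rows make up. A row lasts 1/8 s, in which the tool goes at most 62.5 mm and 10.7 degrees, less where a joint would pass 70% of its speed; a pose out of reach is approached as far as the arm can. A call with a gripper value outside its range is refused whole. The fingers move at their own pace and stop on an object; FORCE is the grip in N (left out, the last holds). Time passes only in rows, so rows that repeat a pose let the fingers close. It gives the time, the measured TCP pose, the force and the opening at its end, in the units of the state.
- bot.get_obs(): the state, without advancing time (a new reading comes with each control period).
- bot.camera(name): name is "side" or "top" or "wrist"; returns a dict with "frame" (420x560x3 uint8, red, green, blue), "fx", "fy", "cx", "cy" (pixels), "R" (3x3) and "t" (3): a world point X has camera coordinates R X + t; the wrist camera has in their place "tool_from_camera" (4x4, takes a point from camera to tool coordinates, whose origin is the TCP and whose axes are the tool frame's). Camera axes: x right, y down, z forward; pixel columns grow to the right and rows downward; lengths in m; the calibration is good to about 2 mm. The wrist camera is an equidistant fisheye: a pixel r from the principal point sees the ray r / f radians off the axis. A picture is of the moment at which its call begins: read the wrist's pose just before it. There is no depth.
- bot.job_done(): hands the job in, once; it reports no verdict.
Trained networks look in a picture, given as the dict that the camera call returned (one of the last four; its "shot" number tells which), for a name from the list of things; names that differ only in an ending like _2 or _b are one class to them, and where a whole thing is asked for, a point or a joint stands for the part that bears it (a point fixed in the world has none). Each returns a list of dicts, best first, with "conf" (0 to 1); they miss things now and then, are a little off and sometimes report something else, mostly with a low value. They report only what shows in the picture. A call takes as long as a camera call.
- bot.look_for(name, picture): "bbox" ([left, top, width, height] as shares, 0 to 1, of the picture: columns of its width, rows of its height, round what is visible of it).
- bot.tip_of(name, picture): "centre" ([column, row] as shares, 0 to 1, of the picture: columns of its width, rows of its height: a listed point, or the origin of a listed thing).
The state is a dict: "time": time; "q": joint angles; "qd": joint speeds; "joint_efforts": joint torques, N m; "ee_pos": TCP position; "tcp_rot": TCP orientation; "wrist_force": force on the tool from outside, world axes, zero at the start; "torque": the same for the moment, N m; "opening": finger opening in m.
Only numpy, scipy, OpenCV 4.12 (cv2) and the standard library are available. Lean on these libraries where they do the work, as an engineer would, in place of code of your own. Each camera call takes 0.05 s, during which the arm holds its last target.

TASK

Test the safety trip for the bench's second circuit: turn the blank selector to the second click clockwise from its anticlockwise end stop (the stop itself is not a click) and let go of it, then press the red test button so that the lever drops by itself. Then lift the lever fully back up to its home stop, leaving the selector where you set it and the other things on the bench undisturbed.

Things in the scene. Friction and masses are not known exactly. Their poses are not given: they have to be found in the camera images.
- trip_box: cream safety trip box fixed to the bench, 160 mm (its x) x 240 mm (its y), top 60 mm above the bench. Origin at the centre of its underside; its x points away from the robot side (front to back), its y to the left, z up. It carries the yellow-handled lever at its left and, 135 mm to the right of the lever's middle, a black block (86 x 54 mm, top 100 mm above the bench) with the red test button on top.
- lever (a joint): angle of the trip lever about a level axle along the box's y, in rad. 0: up (home), leaning 0.2 rad backwards (box +x) past upright against its stop, where its own weight holds it. It grows as the lever drops forwards (box -x); 1.5: fully dropped, 1.3 rad forward of upright. Past 0.2 it falls forwards, slowly (about a second), by itself; below 0.2 it falls back onto the home stop. It needs under 3 N at the bar and swings freely.
- lever_axle (a point): the lever's axle, midway between its two arms, at box x +30, y +60 mm, 82 mm above the bench.
- lever_bar (a point): middle of the lever's cross bar: a round yellow bar 14 mm thick and 100 mm long, parallel to the box's y, 110 mm from the axle. Two 10 mm thick steel arms, 90 mm apart, carry it near its ends, so its middle 80 mm is clear all round and can be pinched from above. Home: box x +52, 190 mm above the bench; dropped: box x -76, 111 mm above the bench, 51 mm clear over the box's top.
- test_button (a joint): how far the test button is pressed, in m: 0 free, 0.009 fully down. It springs back. The lever is tripped at about 0.0065, and again each time the button goes that far.
- test_button_top (a point): centre of the top face of the round red test button, 36 mm across, at box x +8, y -75 mm, 113 mm above the bench when free; pressed straight down, fully down takes about 6 to 8 N.
- selector_box: cream selector box fixed to the bench, 150 x 150 mm, top 70 mm above the bench. Origin at the centre of its underside; its x points away from the robot side, y to the left, z up. The blank rotary selector stands in the middle of its top.
- selector (a joint): angle of the selector in rad, growing clockwise seen from above: 0 at its anticlockwise end stop, 2.25 at its clockwise end stop. It clicks into detents 0.45 rad apart (0, 0.45, 0.90, 1.35, 1.80, 2.25) and centres itself when let go within about 0.15 rad of one; a detent takes about 0.1 N m to leave. At 0 the grip bar lies along the box's y (crosswise).
- selector_grip (a point): on the selector's vertical axis, at the height to grip, 101 mm above the bench: middle of the black unmarked grip bar, 64 mm long, 16 mm thick, 36 mm tall (79 to 115 mm above the bench), on a disc 68 mm across.
- reagent: pale plastic reagent bottle with a blue cap, 48 mm across and 130 mm tall, standing between the two boxes; origin at the centre of its underside. Leave it alone.
- tape_dispenser: blue tape dispenser with an orange roll, 120 x 50 x 88 mm; origin at the centre of its underside. Leave it alone.
- spray_bottle: white spray bottle with a blue band and yellow head, 76 mm across and 199 mm tall; origin at the centre of its underside. Leave it alone.
- steel_rod: dark steel rod, 18 mm thick and 200 mm long, lying along its own x; origin at the middle of its length, on its underside. Leave it alone.
- beaker: empty glass beaker, 80 mm across and 95 mm tall; origin at the centre of its underside. Leave it alone.
- tip_tray: orange divided tray, 120 x 85 x 50 mm; origin at the centre of its underside. Leave it alone.
- glove_carton: cardboard carton, 100 x 180 x 80 mm; origin at the centre of its underside. Leave it alone.

How it is judged (in metres and radians):
On the way, in this order (a step that is already met when the one before it is completed fails the run):
1. the selector stands at its second click from the anticlockwise stop and has been let go (value of joint selector between 0.75 and 1.05 rad and contact force between the fingers and selector_box below 0.3 N), for 0.2 s.
2. the test button is pressed with the selector there (value of joint selector between 0.75 and 1.05 rad and value of joint test_button above 0.005 m), for 0.02 s.
3. the lever has dropped, with the fingers off the trip box and the selector still there (value of joint selector between 0.75 and 1.05 rad and contact force between the fingers and trip_box below 0.3 N and value of joint lever above 1.35 rad), for 0.1 s.
At the end, for the whole second after the job is handed in: The lever is back up against its home stop (within 0.06 rad) and at rest, the test button has sprung back (under 2 mm), the selector stands within 0.15 rad of its second click (0.90 rad) (value of joint selector between 0.75 and 1.05 rad and value of joint lever below 0.06 rad and velocity of joint lever between -0.1 and 0.1 rad/s and value of joint test_button below 0.002 m); the robot touches nothing.
It fails at once if a bystander on the bench (bottle, tape dispenser, spray bottle, rod, beaker, tray or carton) is moved by more than 25 mm (distance of any of reagent, tape_dispenser, spray_bottle, steel_rod, beaker, tip_tray, glove_carton from where it was at the start of the episode above 0.025 m).
It also fails if it takes over 61 s, if anything falls off the work surface, if the arm or the gripper's body presses on something with over 40 N, if the wrist force passes 120 N, or if a joint passes its speed limit or range.

## Working session

There is one attempt and no reset: what is moved stays moved. The work goes in short steps, Python scripts to look and compute and a shell command to move; the robot and the scene stay as the last step left them, time stands still between calls to the robot, and variables do not carry over. Pictures are saved under pics/ and viewed, and the job is handed in when it is done.

```bash
mkdir -p pics; cat > h.py <<'E'
import numpy as np, cv2, json
from workcell import bot
def save(p,n): cv2.imwrite('pics/'+n, cv2.cvtColor(p['frame'],cv2.COLOR_RGB2BGR))
def ray(p,uv):
    d=np.array([(uv[0]-p['cx'])/p['fx'],(uv[1]-p['cy'])/p['fy'],1.]); R=np.array(p['R']);t=np.array(p['t'])
    return -R.T@t, R.T@d
def at_z(p,uv,z):
    c,d=ray(p,uv); return c+d*(z-c[2])/d[2]
def tri(obs):
    A=np.zeros((3,3));b=np.zeros(3)
    for p,uv in obs:
        c,d=ray(p,uv);d=d/np.linalg.norm(d);M=np.eye(3)-np.outer(d,d);A+=M;b+=M@c
    return np.linalg.solve(A,b)
def proj(p,X):
    x=np.array(p['R'])@X+np.array(p['t']); return p['fx']*x[0]/x[2]+p['cx'],p['fy']*x[1]/x[2]+p['cy']
E
python3 - <<'E'
from h import *
np.set_printoptions(precision=4,suppress=True)
o=bot.get_obs(); print(o)
P={n:bot.camera(n) for n in('side','top','wrist')}
for n,p in P.items():
    save(p,f'{n}0.png')
    print(n,p['fx'],p['cx'],p['cy'], p.get('tool_from_camera',None))
    if n!='wrist': print(-np.array(p['R']).T@np.array(p['t']))
for name in ['trip_box','lever_axle','lever_bar','test_button_top','selector_box','selector_grip','reagent','tape_dispenser','spray_bottle','steel_rod','beaker','tip_tray','glove_carton']:
    for n in('side','top'):
        r=bot.tip_of(name,P[n])
        print(name,n,[( round(a['conf'],2),round(a['centre'][0]*560,1),round(a['centre'][1]*420,1)) for a in r[:2]])
    a=[bot.tip_of(name,P[n]) for n in('side','top')]
    if a[0] and a[1]:
        print('   tri',tri([(P[n],(r[0]['centre'][0]*560,r[0]['centre'][1]*420)) for n,r in zip(('side','top'),a)]))
E
```

```text
{'time': 0.0, 'q': array([69.272 ,  5.0089, 10.0338, 95.1011,  0.0021, 89.9991]), 'qd': array([-0.0813, -0.176 , -0.0066,  0.1368,  0.0279,  0.0783]), 'joint_efforts': array([  0.0012, -52.0379,  46.4816,   0.0159,  -0.    ,  -0.    ]), 'ee_pos': array([0.1946, 0.5142, 0.2496]), 'tcp_rot': array([ -91.57  ,   89.9237, -112.2971]), 'wrist_force': array([-0.0329, -0.3176, -0.1493]), 'torque': array([ 0.0111, -0.0234, -0.0071]), 'opening': 0.08521359642109347}
side 540.7120237616402 287.01863393541834 209.46507653401233 None
[-0.135   1.3415  1.1806]
top 432.20995200230465 276.4723350082723 209.1424792527414 None
[ 0.3108 -0.0267  1.3448]
wrist 325.19226210127806 276.6920935831706 206.29803647456112 [[ 0.0003 -0.289   0.9573 -0.1237]
 [ 1.      0.0005 -0.0002  0.0002]
 [-0.0005  0.9573  0.289  -0.0753]
 [ 0.      0.      0.      1.    ]]
trip_box side [(0.82, 260.0, 296.3)]
trip_box top [(0.89, 191.7, 233.4), (0.21, 339.7, 238.7)]
   tri [ 0.5192  0.2486 -0.0047]
lever_axle side [(0.98, 242.3, 288.7)]
lever_axle top [(0.9, 168.0, 221.7), (0.57, 154.4, 209.5)]
   tri [0.5427 0.3093 0.065
[... 310 characters left out ...]
lector_grip top [(0.97, 341.1, 234.7), (0.48, 438.2, 231.1)]
reagent side [(0.59, 262.2, 239.4)]
reagent top [(0.68, 274.0, 194.9)]
   tri [ 0.6545 -0.0055  0.0034]
tape_dispenser side []
tape_dispenser top [(0.66, 273.2, 274.1), (0.5, 334.9, 240.8)]
spray_bottle side [(0.63, 198.2, 330.8)]
spray_bottle top [(0.7, 124.6, 208.3), (0.65, 268.5, 162.9)]
   tri [0.5945 0.4684 0.0047]
steel_rod side [(0.62, 230.0, 232.9)]
steel_rod top [(0.71, 267.3, 159.8)]
   tri [0.7718 0.0217 0.0082]
beaker side []
beaker top [(0.75, 439.6, 276.9)]
tip_tray side [(0.71, 251.1, 353.2)]
tip_tray top [(0.95, 117.4, 265.2)]
   tri [0.4145 0.4691 0.0066]
glove_carton side []
glove_carton top [(0.57, 437.4, 230.9)]
```

View pics/top0.png

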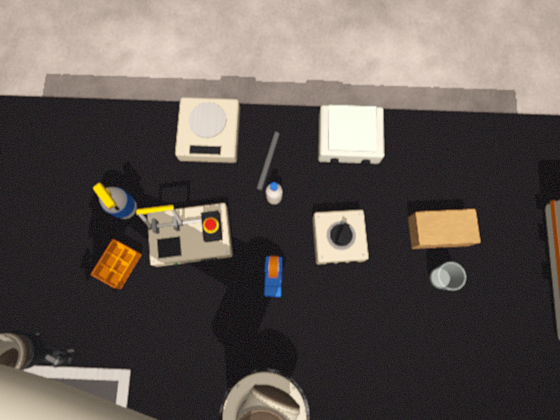

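View pics/side0.png

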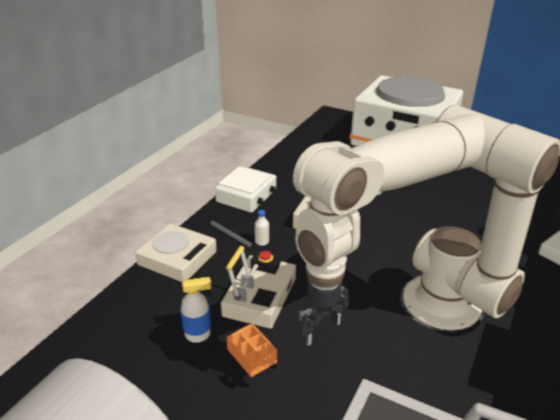

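View pics/wrist0.png

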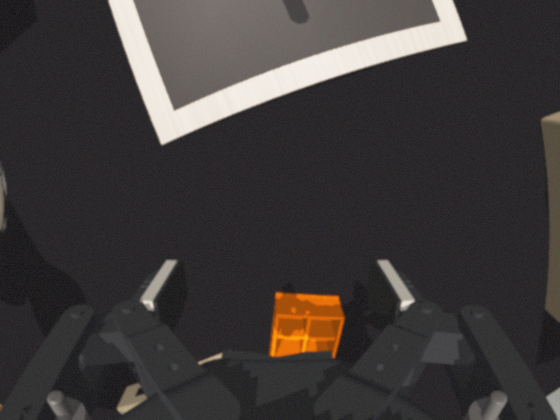

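```bash
python3 - <<'E'
import cv2
a=cv2.imread('pics/top0.png')
s=cv2.resize(a[200:275,300:385],None,fx=7,fy=7,interpolation=cv2.INTER_CUBIC); s=cv2.convertScaleAbs(s,alpha=1.6,beta=15)
cv2.imwrite('pics/z1.png',s)
s=cv2.resize(a[175:285,85:255],None,fx=4.7,fy=4.7,interpolation=cv2.INTER_CUBIC); s=cv2.convertScaleAbs(s,alpha=1.3,beta=15)
cv2.imwrite('pics/z2.png',s)
E
```

```text
(no output)
```

View pics/z1.png

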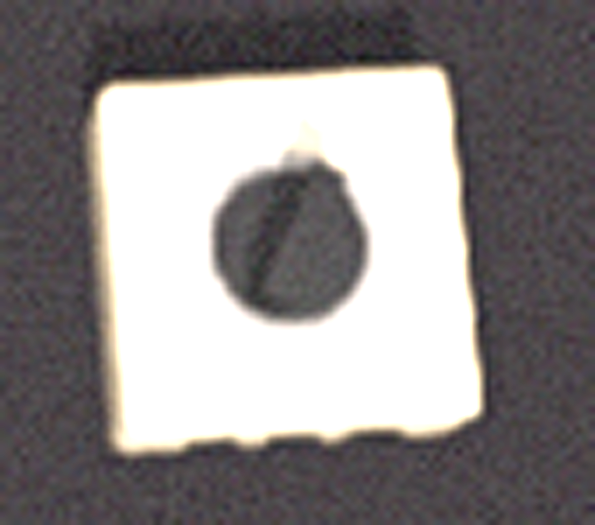

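View pics/z2.png

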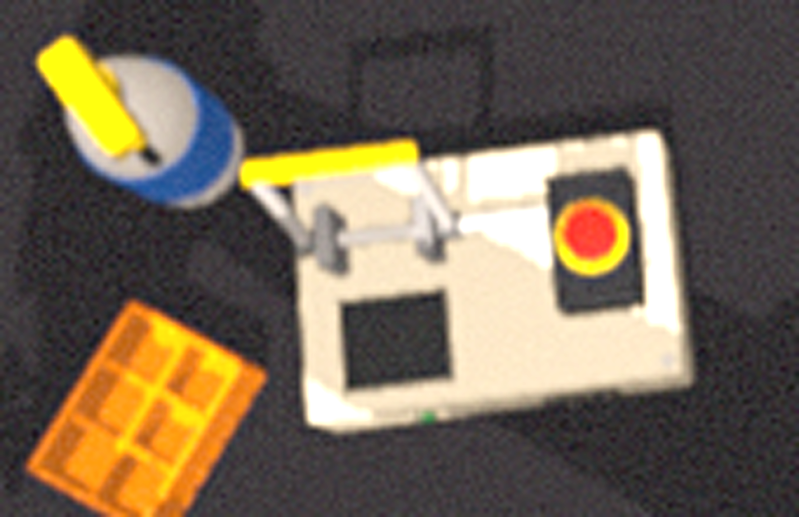

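```bash
cat >> h.py <<'E'
from scipy.spatial.transform import Rotation as Ro
def pose():
    o=bot.get_obs(); return o, np.array(o['ee_pos']), Ro.from_euler('xyz',o['tcp_rot'],degrees=True)
def delta(X):
    o,p,R=pose(); return R.inv().apply(np.array(X)-p)
E
python3 - <<'E'
from h import *
np.set_printoptions(precision=4,suppress=True)
o,p,R=pose(); print(R.as_matrix())
t=bot.camera('top'); s=bot.camera('side')
print('sel',at_z(t,(341.1,234.7),.101))
# box top corners from z1 crop (x7, offset 300,200)
c=[at_z(t,(300+u/7,200+v/7),.07) for u,v in[(97,87),(447,68),(480,410),(118,450)]]
print(np.array(c)); print(np.mean(c,0))
for a,b in((1,0),(2,3)): d=c[b]-c[a]; print(np.degrees(np.arctan2(-d[0],d[1])))
for a,b in((3,0),(2,1)): d=c[b]-c[a]; print(np.degrees(np.arctan2(d[1],d[0])))
c=[at_z(t,(85+u/4.7,175+v/4.7),.06) for u,v in[(660,130),(692,378),(308,428)]]
print(np.array(c)); print(np.mean([c[0],c[2]],0))
d=c[2]-c[1]; print(np.degrees(np.arctan2(-d[0],d[1])))
d=c[0]-c[1]; print(np.degrees(np.arctan2(d[1],d[0])))
print('btn',at_z(t,(85+590/4.7,175+234/4.7),.113))
print('bar',at_z(t,(85+242/4.7,175+173/4.7),.19),at_z(t,(85+416/4.7,175+152/4.7),.19))
print(t['R'])
print('d sel hover',delta([.4427,-.184,.27]))
E
```

```text
[[-0.      0.3539  0.9353]
 [-0.0001  0.9353 -0.3539]
 [-1.     -0.0001 -0.    ]]
sel [ 0.5203 -0.2063  0.101 ]
[[ 0.5902 -0.1281  0.07  ]
 [ 0.6047 -0.2789  0.07  ]
 [ 0.4576 -0.2922  0.07  ]
 [ 0.4347 -0.1403  0.07  ]]
[ 0.5218 -0.2099  0.07  ]
5.481662604481313
8.575764903394315
4.465159484249104
5.172971226420046
[[0.6121 0.1418 0.06  ]
 [0.4518 0.1109 0.06  ]
 [0.4106 0.3505 0.06  ]]
[0.5113 0.2461 0.06  ]
9.752731724755249
10.911121536713551
btn [0.5321 0.1736 0.113 ]
bar [0.5461 0.366  0.19  ] [0.5627 0.266  0.19  ]
[[ 0.0403 -0.9992 -0.0002]
 [-0.9751 -0.0393 -0.2184]
 [ 0.2182  0.0089 -0.9759]]
d sel hover [-0.0197 -0.5654  0.4792]
```

```bash
python3 -m handwheel '[[0,0,0,-0.01,-0.06,0.05,-1],[0,0,0,-0.02,-0.11,0.1,-1],[0,0,0,-0.02,-0.16,0.14,-1],[0,0,0,-0.02,-0.2,0.17,-1],[0,0,0,-0.02,-0.24,0.2,-1]]'; python3 -c "
from h import *
print(pose()[0])"
```

```text
time: 3.48
ee_pos: [0.2965, 0.2186, 0.2705]
tcp_rot: [47.5, 89.9, 26.8]
wrist_force: [1.5, 0.2, -1.2]
opening: 0.0858
{'time': 3.475, 'q': array([ 3.64095556e+01, -1.90508420e+01, -9.27314560e+00,  9.97186105e+01,
       -1.00212946e-02,  5.70994219e+01]), 'qd': array([-68.90239286, -27.11819251, -20.35565983,   6.62267404,
        -0.16630193, -68.17759547]), 'joint_efforts': array([ 11.47925198, -22.83861279,  46.92321539,   0.41134813,
         0.20602045,   2.10026398]), 'ee_pos': array([0.29654039, 0.21864697, 0.27047234]), 'tcp_rot': array([47.4733467 , 89.94007031, 26.78347519]), 'wrist_force': array([ 1.47870612,  0.17179378, -1.1693753 ]), 'torque': array([ 0.00534456, -0.05947621, -0.00187389]), 'opening': 0.08579676769244618}
```

```bash
python3 -m handwheel '[[0,0,0,0,-0.04,0.045,-1],[0,0,0,0,-0.08,0.09,-1],[0,0,0,0,-0.12,0.135,-1],[0,0,0,0,-0.16,0.18,-1],[0,0,0,0,-0.2,0.225,-1],[0,0,0,0.01,-0.24,0.27,-1],[0,0,0,0.02,-0.28,0.315,-1],[0,0,0,0.02,-0.305,0.343,-1],[0,0,0,0.02,-0.32,0.36,-1],[0,0,0,0.02,-0.32,0.36,-1],[0,0,0,0.02,-0.32,0.36,-1]]'; python3 - <<'E'
from h import *
o,p,R=pose();print(o['q'])
w=bot.camera('wrist');save(w,'w1.png')
r=bot.tip_of('selector_grip',w);print(r)
t=bot.camera('top');save(t,'top1.png');print(pose()[1])
E
```

```text
time: 4.85
ee_pos: [0.5196, -0.2059, 0.2503]
tcp_rot: [160.0, 90.0, 139.3]
wrist_force: [0.0, 0.3, -1.1]
opening: 0.0853
[-2.16176052e+01  6.23586394e+00  1.14357656e+01  9.52216440e+01
  7.51711847e-03 -8.89963889e-01]
[{'centre': [0.4975, 0.4793], 'conf': 0.81}]
[ 0.51964343 -0.20552814  0.25070076]
```

View pics/w1.png

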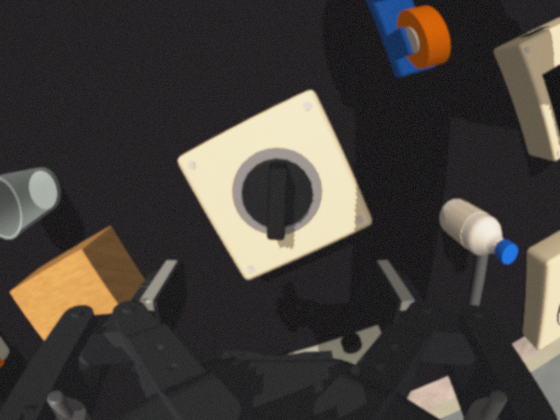

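```bash
cat >> h.py <<'E'
def wz(w,uv,z,p,R):
    T=np.array(w['tool_from_camera']); u=np.array([uv[0]-w['cx'],uv[1]-w['cy']]); r=np.hypot(*u); th=r/w['fx']
    d=np.r_[np.sin(th)*u/max(r,1e-9),np.cos(th)]
    C=p+R.apply(T[:3,3]); D=R.apply(T[:3,:3]@d); return C+D*(z-C[2])/D[2]
E
python3 - <<'E'
from h import *
np.set_printoptions(precision=4,suppress=True)
o,p,R=pose(); w=bot.camera('wrist')
print('grip',wz(w,(278.6,201.3),.101,p,R))
c=np.array([wz(w,u,.07,p,R) for u in[(180,160),(315,91),(372,222),(246,279)]]);print(c,c.mean(0))
for a,b in((1,0),(2,3)):d=c[b]-c[a];print(np.degrees(np.arctan2(d[1],d[0])),np.linalg.norm(d))
for a,b in((0,3),(1,2)):d=c[b]-c[a];print(np.degrees(np.arctan2(d[1],d[0])),np.linalg.norm(d))
f=cv2.cvtColor(w['frame'],cv2.COLOR_RGB2BGR)[140:260,210:350]
cv2.imwrite('pics/z3.png',cv2.convertScaleAbs(cv2.resize(f,None,fx=5,fy=5,interpolation=cv2.INTER_CUBIC),alpha=2.5,beta=0))
E
```

```text
grip [ 0.5229 -0.2048  0.101 ]
[[ 0.4582 -0.2827  0.07  ]
 [ 0.4438 -0.1391  0.07  ]
 [ 0.5854 -0.126   0.07  ]
 [ 0.5999 -0.2708  0.07  ]] [ 0.5218 -0.2046  0.07  ]
-84.27321600233691 0.1442896282999877
-84.29001611412441 0.14550634644509147
4.787474384383964 0.14214349942606042
5.278037201879406 0.1421714237595949
```

View pics/z3.png

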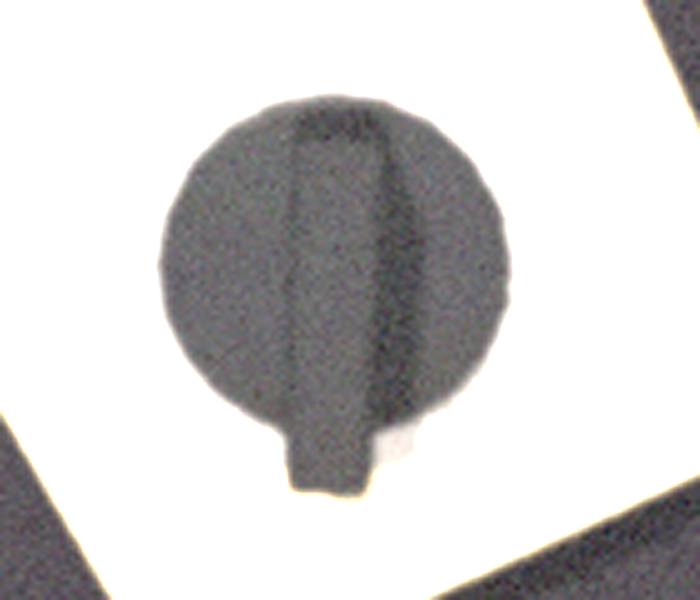

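```bash
python3 -m handwheel '[[1.5,0,0,0.04,0.002,0.002,-0.3],[1.5,0,0,0.09,0.002,0.002,-0.1],[1.5,0,0,0.13,0.002,0.002,0],[1.5,0,0,0.145,0.002,0.002,0],[1.5,0,0,0.145,0.002,0.002,1],[1.5,0,0,0.145,0.002,0.002,1],[1.5,0,0,0.145,0.002,0.002,1],[1.5,0,0,0.145,0.002,0.002,1],[1.5,0,0,0.145,0.002,0.002,1],[1.5,0,0,0.145,0.002,0.002,1]]' 30; python3 -c "
from h import *
o=pose()[0];print(o['wrist_force'],o['torque'],o['q'],o['opening'])
w=bot.camera('wrist');save(w,'w2.png')"
```

```text
time: 6.3
ee_pos: [0.5223, -0.2064, 0.1069]
tcp_rot: [-63.6, 89.8, -85.9]
wrist_force: [-4.1, -7.3, -3.4]
opening: 0.0155
[-4.13525771 -7.31869424 -3.36894307] [-1.08440267  0.73774543 -0.05174372] [-21.49955503   6.09134545  -4.5765797   79.26481593  -0.14016197
   0.79412384] 0.015509780396465318
```

View pics/w2.png

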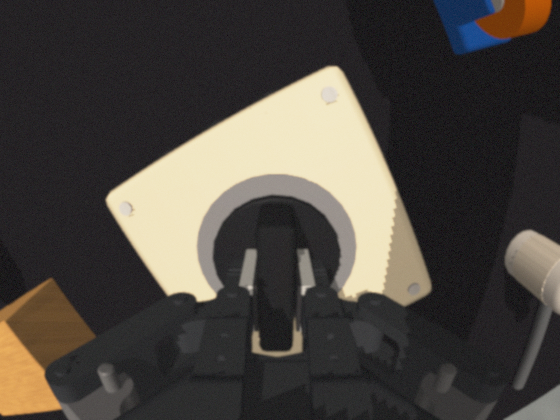

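```bash
python3 -m handwheel '[[-9,0,0,0,-0.001,0,1],[-18,0,0,0,-0.001,0,1],[-27,0,0,0,-0.001,0,1],[-36,0,0,0,-0.001,0,1],[-45,0,0,0,-0.001,0,1],[-54,0,0,0,-0.001,0,1],[-62,0,0,0,-0.001,0,1],[-66,0,0,0,-0.001,0,1],[-66,0,0,0,-0.001,0,1],[-66,0,0,0,-0.001,0,1]]'; python3 -c "
from h import *
o,p,R=pose();print(o['wrist_force'],o['torque'],o['q'],o['opening']);print(R.as_matrix())
w=bot.camera('wrist');save(w,'w3.png')"
```

```text
time: 7.6
ee_pos: [0.5223, -0.2078, 0.1069]
tcp_rot: [-119.0, 89.8, -75.3]
wrist_force: [-1.7, -9.2, -6.0]
opening: 0.0151
[-1.74333879 -9.2168865  -5.95987197] [-1.61678867  0.45654939  0.05543223] [-21.61483845   6.10486985  -4.56073772  79.20451651  -0.17664583
 -65.32043345] 0.01505886487850706
[[ 9.71666902e-04 -6.90948854e-01  7.22902992e-01]
 [-3.70124214e-03  7.22895897e-01  6.90947048e-01]
 [-9.99992678e-01 -3.34700940e-03 -1.85495500e-03]]
```

View pics/w3.png

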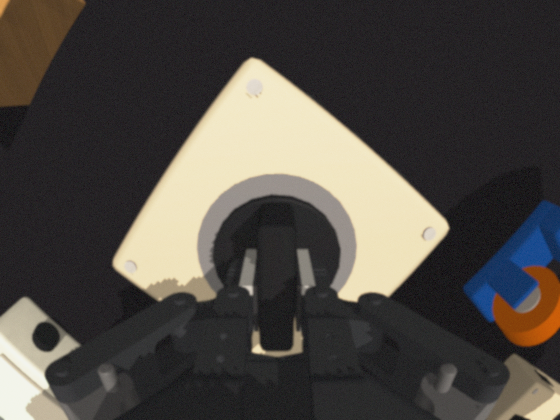

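```bash
python3 -m handwheel '[[0,0,0,0,0,0,0],[0,0,0,0,0,0,0],[0,0,0,0,0,0,0],[0,0,0,-0.03,0,0,0],[0,0,0,-0.08,0,0,0],[0,0,0,-0.13,0,0,0],[0,0,0,-0.145,0,0,0],[0,0,0,-0.145,0,0,0]]'; python3 - <<'E'
from h import *
o,p,R=pose();print(p,o['tcp_rot'],R.as_matrix())
w=bot.camera('wrist');save(w,'w4.png')
f=cv2.cvtColor(w['frame'],cv2.COLOR_RGB2BGR)[110:270,190:370]
cv2.imwrite('pics/z4.png',cv2.convertScaleAbs(cv2.resize(f,None,fx=3.7,fy=3.7,interpolation=cv2.INTER_CUBIC),alpha=2,beta=0))
E
```

```text
time: 8.65
ee_pos: [0.5225, -0.2061, 0.2509]
tcp_rot: [-63.1, 89.9, -19.3]
wrist_force: [-0.2, 0.3, -0.6]
opening: 0.043
[ 0.52245132 -0.20609192  0.25090429] [-63.08796494  89.90903804 -19.30839584] [[ 1.49828743e-03 -6.91884699e-01  7.22006453e-01]
 [-5.24939284e-04  7.22006620e-01  6.91885949e-01]
 [-9.99998740e-01 -1.41565357e-03  7.18575981e-04]]
```

View pics/z4.png

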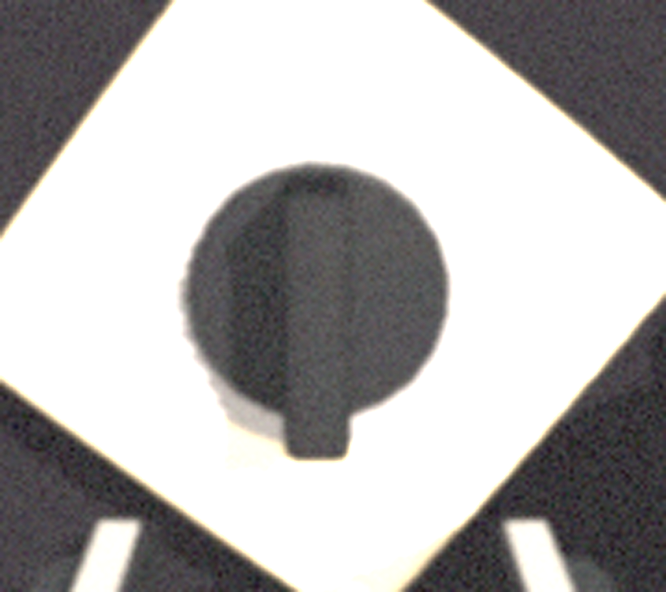

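```bash
python3 -m handwheel '[[-8,0,0,0,0.035,0.035,0],[-16,0,0,0,0.075,0.075,0.3],[-24,0,0,0,0.115,0.115,1],[-32,0,0,0,0.155,0.155,1],[-40,0,0,0,0.195,0.195,1],[-48,0,0,0,0.235,0.235,1],[-54,0,0,0,0.26,0.262,1],[-56,0,0,0,0.267,0.27,1],[-56,0,0,0,0.267,0.27,1],[-56,0,0,0,0.267,0.27,1]]'; python3 - <<'E'
from h import *
np.set_printoptions(precision=4,suppress=True)
o,p,R=pose();print(p,o['q'],o['opening']);print(R.as_matrix())
w=bot.camera('wrist');save(w,'w5.png')
for n,z in(('test_button_top',.113),('lever_bar',.19),('selector_grip',.101)):
    for r in bot.tip_of(n,w)[:2]:
        u=(r['centre'][0]*560,r['centre'][1]*420); print(n,r['conf'],u,wz(w,u,z,p,R))
E
```

```text
time: 9.95
ee_pos: [0.5323, 0.1723, 0.2498]
tcp_rot: [114.0, 90.0, -146.4]
wrist_force: [0.1, 0.2, 0.0]
opening: -0.0001
[0.5323 0.1723 0.2498] [ 17.948    6.335   11.4945  95.2052  -0.0128 -81.6851] -0.00012033144626818641
[[-0.0007 -0.9859 -0.1673]
 [-0.0005 -0.1673  0.9859]
 [-1.      0.0008 -0.0003]]
test_button_top 0.95 (273.672, 202.902) [0.5328 0.1754 0.113 ]
```

View pics/w5.png

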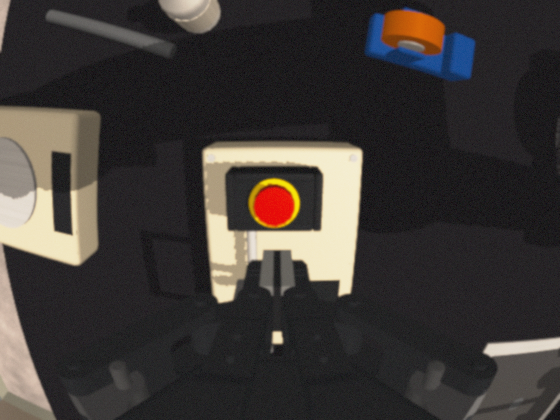

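```bash
python3 -m handwheel '[[0,0,0,0.05,0,0.0025,1],[0,0,0,0.09,0,0.0025,1],[0,0,0,0.112,0,0.0025,1],[0,0,0,0.117,0,0.0025,1],[0,0,0,0.121,0,0.0025,1],[0,0,0,0.125,0,0.0025,1],[0,0,0,0.125,0,0.0025,1]]'; python3 - <<'E'
from h import *
w=bot.camera('side');save(w,'s6.png')
E
```

```text
time: 11.02
ee_pos: [0.5323, 0.1759, 0.1265]
tcp_rot: [-96.4, 89.9, 3.4]
wrist_force: [-1.9, -2.1, 4.6]
opening: -0.0002
```

View pics/s6.png

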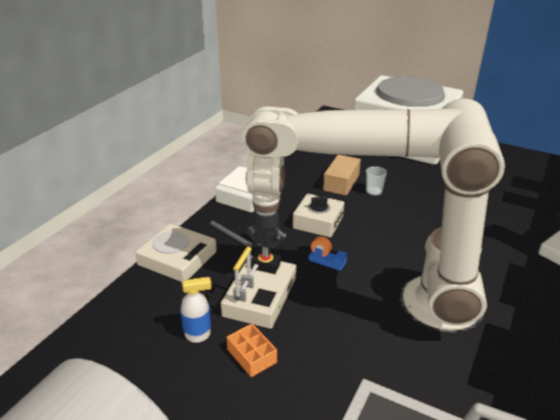

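```bash
python3 -m handwheel '[[0,0,0,0.003,0,0,1],[0,0,0,0.004,0,0,1],[0,0,0,0.004,0,0,1]]'; python3 -m handwheel '[[0,0,0,-0.02,0,0,1],[0,0,0,-0.07,0,0,1],[0,0,0,-0.12,0,0,1],[0,0,0,-0.12,0,0,1],[0,0,0,-0.12,0,0,1],[0,0,0,-0.12,0,0,1],[0,0,0,-0.12,0,0,1],[0,0,0,-0.12,0,0,1]]'; python3 - <<'E'
from h import *
w=bot.camera('side');save(w,'s7.png')
w=bot.camera('top');save(w,'t7.png')
E
```

```text
time: 11.45
ee_pos: [0.5324, 0.176, 0.123]
tcp_rot: [-91.0, 89.9, 8.7]
wrist_force: [-3.0, -2.6, 11.6]
opening: 0.0002
time: 12.45
ee_pos: [0.5317, 0.176, 0.2407]
tcp_rot: [96.9, 90.0, -163.3]
wrist_force: [0.3, 0.3, 0.1]
opening: -0.0
```

View pics/s7.png

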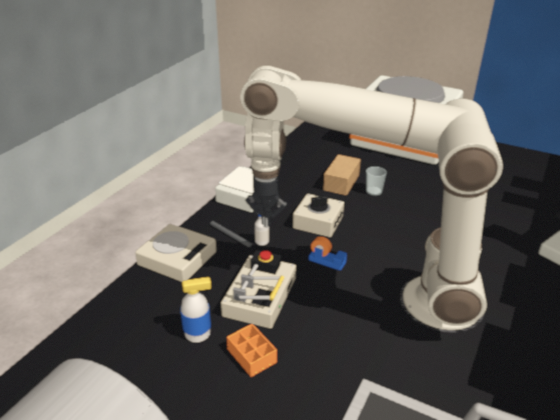

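View pics/t7.png

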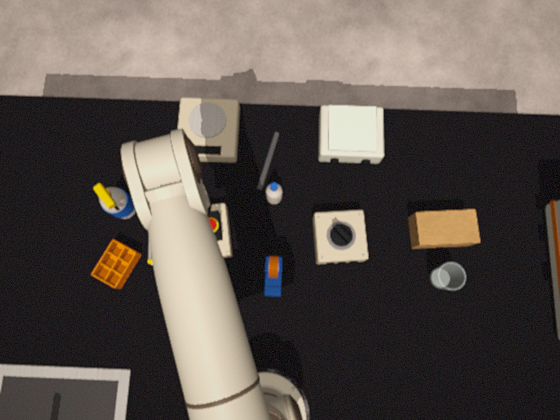

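```bash
python3 -m handwheel '[[0,0,0,-0.01,0.02,0.03,0],[0,0,0,-0.01,0.045,0.07,0],[0,0,0,-0.01,0.07,0.11,0],[0,0,0,-0.01,0.085,0.132,0],[0,0,0,-0.01,0.085,0.132,0],[0,0,0,-0.01,0.085,0.132,0]]'; python3 - <<'E'
from h import *
np.set_printoptions(precision=4,suppress=True)
o,p,R=pose();print(p,o['q'],o['opening']);print(R.as_matrix())
w=bot.camera('wrist');save(w,'w8.png')
for n,z in(('test_button_top',.113),('lever_bar',.111),('lever_axle',.082)):
    for r in bot.tip_of(n,w)[:2]:
        u=(r['centre'][0]*560,r['centre'][1]*420); print(n,r['conf'],u,wz(w,u,z,p,R))
E
```

```text
time: 13.3
ee_pos: [0.426, 0.2914, 0.2513]
tcp_rot: [-129.4, 90.0, -29.6]
wrist_force: [0.0, -0.3, -0.2]
opening: 0.0426
[0.426  0.2914 0.2513] [ 34.3749   0.3368   5.3695  95.0261  -0.0134 -65.4005] 0.04257399053864254
[[ 0.0002 -0.9855 -0.1698]
 [-0.0001 -0.1698  0.9855]
 [-1.     -0.0002 -0.0002]]
test_button_top 0.91 (171.52800000000002, 44.309999999999995) [0.5317 0.1758 0.113 ]
lever_bar 0.6 (274.624, 208.10999999999999) [0.4249 0.2999 0.111 ]
lever_axle 0.73 (162.39999999999998, 197.904) [0.5331 0.3172 0.082 ]
```

View pics/w8.png

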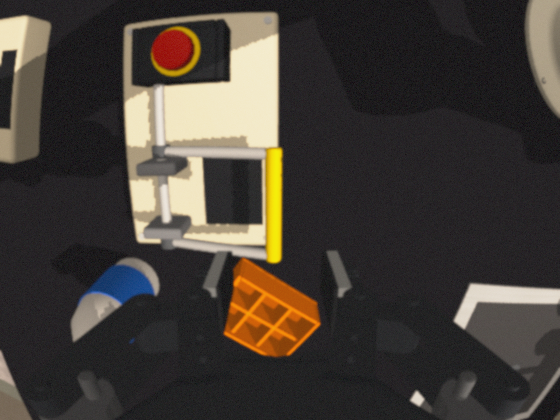

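```bash
python3 -m handwheel '[[0,0,0,0.05,0,0.004,0],[0,0,0,0.1,0,0.004,0],[0,0,0,0.13,0,0.004,0],[0,0,0,0.138,0,0.004,0],[0,0,0,0.138,0,0.004,1],[0,0,0,0.138,0,0.004,1],[0,0,0,0.138,0,0.004,1],[0,0,0,0.138,0,0.004,1],[0,0,0,0.138,0,0.004,1]]' 20; python3 - <<'E'
from h import *
print(pose()[0]['torque'])
w=bot.camera('wrist');save(w,'w9.png')
E
```

```text
time: 14.62
ee_pos: [0.4285, 0.2962, 0.1154]
tcp_rot: [-86.2, 89.5, 13.5]
wrist_force: [15.1, 0.8, -6.6]
opening: 0.0129
[ 0.13702722 -2.96280634 -0.02132474]
```

View pics/w9.png

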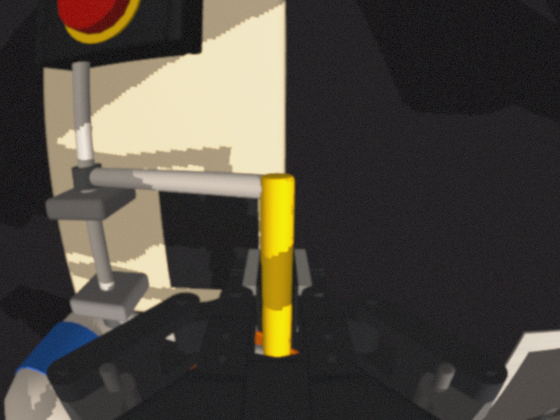

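```bash
python3 -m handwheel '[[0,0,0,0,-0.003,0,1],[0,0,0,-0.008,-0.006,0,1],[0,0,0,-0.0155,-0.0085,0,1],[0,0,0,-0.023,-0.012,0,1],[0,0,0,-0.03,-0.0165,0,1],[0,0,0,-0.037,-0.021,0,1],[0,0,0,-0.043,-0.0265,0,1],[0,0,0,-0.049,-0.032,0,1],[0,0,0,-0.0545,-0.038,0,1],[0,0,0,-0.0545,-0.038,0,1]]'; python3 - <<'E'
from h import *
print(pose()[0]['torque'])
w=bot.camera('wrist');save(w,'w10.png')
w=bot.camera('side');save(w,'s10.png')
E
```

```text
time: 15.92
ee_pos: [0.4613, 0.3019, 0.1707]
tcp_rot: [47.2, 89.9, 147.0]
wrist_force: [-16.4, -5.6, 16.8]
opening: 0.0132
[-1.14165035  3.4427213  -0.04512524]
```

View pics/w10.png

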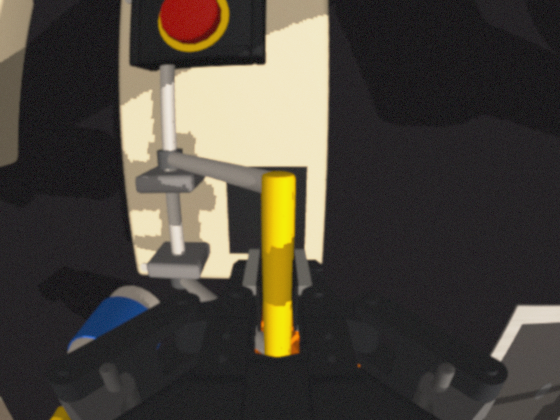

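View pics/s10.png

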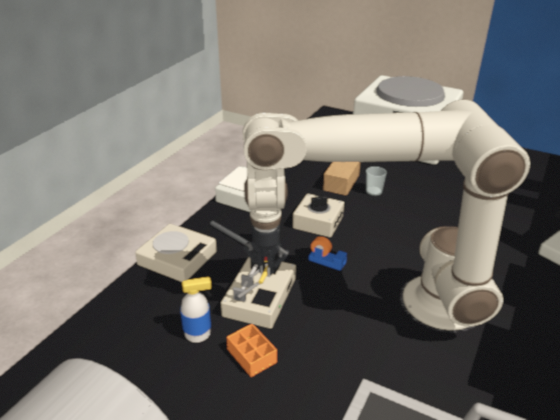

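```bash
python3 -m handwheel '[[0,0,0,0,0,0,0.4],[0,0,0,0,0,0,0.4],[0,0,0,-0.005,-0.007,0,0.4],[0,0,0,-0.01,-0.014,0,0.4],[0,0,0,-0.0135,-0.021,0,0.4],[0,0,0,-0.017,-0.028,0,0.4],[0,0,0,-0.02,-0.036,0,0.4],[0,0,0,-0.0225,-0.044,0,0.4],[0,0,0,-0.024,-0.052,0,0.4],[0,0,0,-0.0255,-0.06,0,0.4],[0,0,0,-0.026,-0.068,0,0.4],[0,0,0,-0.026,-0.076,0,0.4],[0,0,0,-0.025,-0.084,0,0.4],[0,0,0,-0.024,-0.09,0,0.4],[0,0,0,-0.024,-0.093,0,0.4],[0,0,0,-0.024,-0.093,0,0.4],[0,0,0,-0.024,-0.093,0,0.4]]'; python3 - <<'E'
from h import *
print(pose()[0]['torque'])
w=bot.camera('wrist');save(w,'w11.png')
w=bot.camera('side');save(w,'s11.png')
E
```

```text
time: 18.15
ee_pos: [0.554, 0.3178, 0.1919]
tcp_rot: [-73.5, 90.0, 26.3]
wrist_force: [-0.2, -0.1, -0.1]
opening: 0.0257
[-0.01446642 -0.00633358  0.01319541]
```

View pics/w11.png

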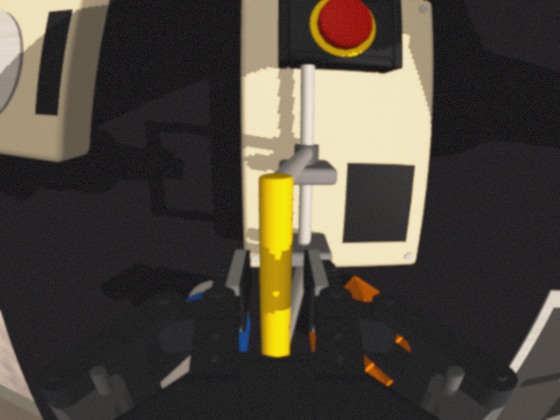

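View pics/s11.png

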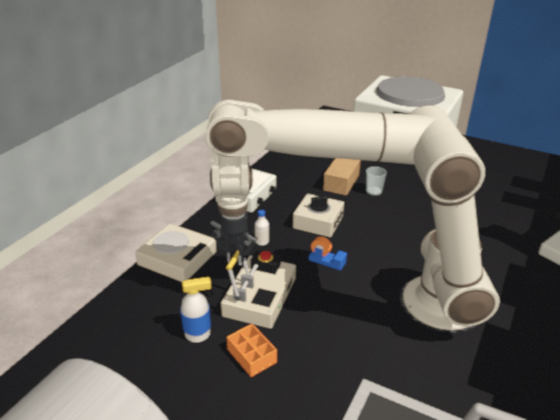

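```bash
python3 -m handwheel '[[0,0,0,0,0,0,0],[0,0,0,0,0,0,0],[0,0,0,-0.03,0,0,0],[0,0,0,-0.07,0,0,0],[0,0,0,-0.1,0,0,0],[0,0,0,-0.1,0.04,0,0],[0,0,0,-0.1,0.09,0,0],[0,0,0,-0.1,0.14,0,0],[0,0,0,-0.1,0.19,0,0],[0,0,0,-0.1,0.22,0,0],[0,0,0,-0.1,0.22,0,0],[0,0,0,-0.1,0.22,0,0]]'; python3 - <<'E'
from h import *
print(pose()[0])
P={}
for n in('side','top'):
    P[n]=bot.camera(n);save(P[n],n+'12.png')
b=[(p,(lambda c:(c[0]*560,c[1]*420))(bot.tip_of('lever_bar',p)[0]['centre'])) for p in P.values() if bot.tip_of('lever_bar',p)]
print([x[1] for x in b], tri(b) if len(b)>1 else '')
f=cv2.cvtColor(P['top']['frame'],cv2.COLOR_RGB2BGR)
z=np.hstack([cv2.resize(f[180:290,85:255],(680,440),interpolation=cv2.INTER_CUBIC)[:,:440],cv2.resize(f[200:275,300:370],(360,440),interpolation=cv2.INTER_CUBIC)])
cv2.imwrite('pics/z12.png',cv2.convertScaleAbs(z,alpha=1.5,beta=15))
E
```

```text
time: 19.75
ee_pos: [0.3378, 0.2807, 0.2919]
tcp_rot: [-67.2, 90.0, 32.6]
wrist_force: [0.8, -0.2, 0.7]
opening: 0.0427
{'time': 19.75, 'q': array([ 3.97292668e+01, -8.94963482e+00,  1.22838873e+00,  1.00136425e+02,
       -5.23391196e-03, -6.00498808e+01]), 'qd': array([-0.51030509,  1.20758581,  0.43067061,  0.04131026,  0.01360794,
        0.05489907]), 'joint_efforts': array([ 4.68679816e-01, -3.72849262e+01,  4.55659854e+01,  1.50277438e-01,
        1.71419786e-02,  1.40227206e-02]), 'ee_pos': array([0.33779346, 0.28070153, 0.29189321]), 'tcp_rot': array([-67.22111783,  89.95807343,  32.55802784]), 'wrist_force': array([ 0.77237041, -0.21006486,  0.65322729]), 'torque': array([-0.02104196, -0.03647409, -0.02094547]), 'opening': 0.0427496561077218}
[(156.57600000000002, 210.42)]
```

View pics/z12.png

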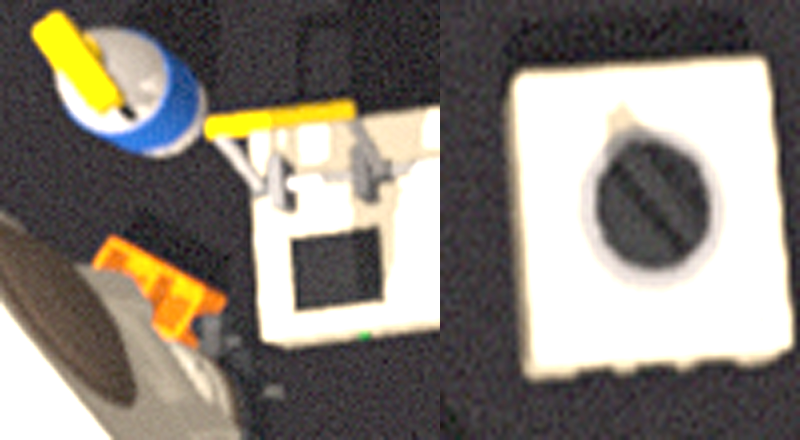

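View pics/side12.png

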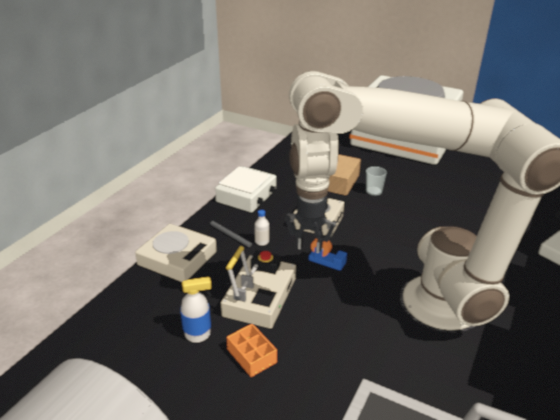

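```bash
python3 -c "
from workcell import bot
print(bot.job_done())"
```

```text
the job is handed in; nothing more can be done
None
```

I carried out the full safety trip test and handed it in at about 20 s of the 61 s allowed. No verdict is reported.

- **Selector:** I turned it anticlockwise from about 2.05 rad to its second click and let go. Seen afterwards in the wrist camera, the grip bar stood at about 0.90–0.92 rad. It looked the same in the last top picture.
- **Test button:** The first press was too shallow (about 5 N) and the lever stayed up. Pressing about 4 mm further (about 12 N) tripped it. I backed the fingers off, and the lever dropped by itself, as the side and wrist pictures showed.
- **Lever:** I pinched the bar for the first half of the lift, then loosened the fingers and pushed it over the top. It rested on its home stop with no force on the gripper. In the last top picture the bar is at the same pixels as at the start.
- **Rest of the bench:** The button looked sprung back in the last side picture. None of the bottles, tray or other things showed any movement in the last side and top pictures, and the gripper was clear of everything.

One check failed. I meant to confirm the lever's position from two cameras, but the network did not find the bar in the side picture. That position therefore rests on the top view and on what I saw in the side picture.

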